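# Shift the busbar straightener into slow feed

## Robot

A 6-joint arm with a two-finger parallel gripper is mounted at the origin on the work surface. World frame = base frame: x ahead of the robot, y to its left, z up, the work surface at z = 0. Lengths are in m, angles in rad, forces in N, time in s.
With the tool pointing down it reaches from about 0.35 to 0.975 m from the base axis. Payload 4.9 kg.
Tool frame: the origin (TCP) lies at the very end of the fingers, on their centre line; the grasp point (between the pads) lies 19 mm behind it; z points along the fingers, y is the line along which they close (so a half turn about z gives the same grasp; the last joint's range is limited). The gripper opens to 85 mm and grips with 20 to 120 N. Pads are 22 mm wide; open, the fingers measure 114 mm over their backs; the gripper's body (76 mm by 85 mm) begins 54 mm behind the grasp point. The pads swing forward as they close: fully open they stand 13 mm farther back than shut.
Start: joints at [-1.338, 0.053, 1.613, -0, 1.476, -0.119], TCP at [0.215, -0.587, 0.231] pointing down, gripper open.
Joint ranges: [-3.01, 3.01], [-1.01, 2.22], [0.06, 2.58], [-1.02, 4.17], [0.09, 2.62], [-3.14, 3.14]. Speed limits (rad/s): [2.57, 2.57, 3.14, 3.14, 3.14, 3.14].

## Interface

Orientations are given as a unit quaternion [w, x, y, z].
In Python, from plant import manip gives the robot as it stands.
- The arm moves only by the tool move_arm, never from a script. Its argument "plan" is a list that holds one entry, the list of rows, each a list of 7 numbers: the shift along the tool's x, y, z as a fraction of full scale, then the turn, a rotation vector about the tool's x, y, z as a fraction of full scale, then the closure, from 0 (fully open) to 1 (shut). In form: [[[dx, dy, dz, wx, wy, wz, fingers], ...]]. A call has exactly 10 rows; each row shifts and turns the commanded pose from where the row before left it, along the tool's axes as they then stand; what a row does not reach is not made up. Full scale, the value 1, is 0.12 m for a shift and 0.15 rad for a turn. A row lasts 1/8 s, in which the tool goes at most 62.5 mm and 10.7 degrees, less where a joint would pass 70% of its speed; a pose out of reach is approached as far as the arm can. A call with a number of a shift or a turn outside -1 to 1 is refused whole. A call with a gripper value outside its range is refused whole. The fingers move at their own pace and stop on an object; the grip force is fixed at half the most. Time passes only in rows, so rows that do not move let the fingers close, or fill a call up. It gives the time, the measured TCP pose, the force, the opening and the grip force at its end, in the units of the state.
- manip.state(): the state, without advancing time (a new reading comes with each control period).
- manip.grab_frame(name): name is "scene" or "top" or "wrist"; returns a dict with "pixels" (420x560x3 uint8, blue, green, red), "depth" (420x560 float32, m along the optical axis (not along the pixel's ray), 0 where there is no reading), "vfov" (degrees; the focal length in pixels is half the picture's height over the tangent of half this angle, whatever the lens; pixels are square), "cx", "cy" (the principal point, pixels), "view" (4x4, takes a point from world to camera coordinates). Camera axes: x right, y down, z forward; pixel columns grow to the right and rows downward; lengths in m; the calibration is good to about 2 mm. A picture is of the moment at which its call begins.
- manip.job_done(): hands the job in; it is judged then, once.
The state is a dict: "time": time; "joint_pos": joint angles; "joint_vel": joint speeds; "joint_efforts": joint torques, N m; "tool_pos": TCP position; "tool_rot": TCP orientation; "contact_force": force on the tool from outside, world axes, zero at the start; "ft_torque": the same for the moment, N m; "gripper_width": opening from 0.0 (shut) to 1.0 (fully open); "grasp_force": force on a finger pad.
Only numpy, scipy, OpenCV 4.12 (cv2) and the standard library are available. Lean on these libraries where they do the work, as an engineer would, in place of code of your own. Each camera call takes 0.05 s, during which the arm holds its last target. There are 200 camera calls.

## Task

Put the busbar straightener into slow feed: with the fingertips push its ball-topped gear lever out of the leg of the H-gate farther from the motor, across the neutral cut, and fully home to the end of the slow-feed slot, the one on the motor side that points towards the straightening rolls. Only push the lever, never take hold of it between the fingers, then leave it standing there and move clear. Do not disturb the relay cover, the fuse carriers or the copper busbar lying round the machine.

Things in the scene. Friction and masses are not known exactly. Their poses are not given: they have to be found in the camera images.
- straightener: Fixed bench straightener for copper busbar: grey gearbox 200 x 240 mm, lid 136 mm high. Origin on the bench under the gearbox's centre; z up, +x to the face with seven steel rolls (ends 156 mm out, screws to 154 mm high), +y to the finned motor (ends 329 mm out, terminal box to 170 mm high). On top is the H-gate with the gear lever.
- gate_centre (a point): Centre of the gate, 166 mm above the machine's origin, same axes: top of a level 6 mm steel plate 124 x 116 mm with an H cut-out. Legs run along x at y = +20 mm (motor side) and -20 mm, 18 mm wide, 66 mm long; the neutral cut joins them along y at x = 0, 20 mm wide, between round-nosed islands. The stem cannot leave the cut-out.
- slow_slot (a point): Where the stem's axis meets the top of the gate plate when the lever is home in the slow-feed slot, near enough: 26 mm to +x and 20 mm to +y from the gate's centre, in the machine's axes.
- knob (a point): Centre of the lever's black ball knob, 40 mm in diameter, 200 mm up the 12 mm steel stem from the pivot, which lies inside the gearbox 83 mm above the bench on the origin's vertical. Upright, the knob's centre is 283 mm above the bench. The point's z axis runs up the stem.
- shift (a joint): Lean of the lever along the machine's x, rad: 0 in the neutral cut, + to the rolls; about 0.30 at the rolls end of a leg, -0.30 at the other. Knob centre x = 200 mm x sin(shift) from the origin. Starts anywhere along the leg farther from the motor, even level with the neutral cut. Friction holds it where it is left, no spring; the knob moves for 4 to 5 N.
- select (a joint): Lean along the machine's y, rad: + to the motor; about 0.245 in the motor-side leg, -0.245 in the other, 0.035 play either way. Knob centre: y = 200 mm x cos(shift) x sin(select), and 200 mm x cos(shift) x cos(select) above the pivot. Same friction, no spring. Crosses only in the neutral cut (shift within about 0.04 of 0; the round noses guide it from a little outside).
- cover: Cracked cream bakelite relay cover, an upturned box 126 x 91 x 62 mm high (66 mm at its brass nut), loose on the bench at the end of the machine away from the motor. Origin under its centre. Leave alone.
- fuse_a: White porcelain fuse carrier, 130 x 32 x 57 mm high, with copper blades, loose on the bench beside the motor, on the rolls' side. Origin under its centre. Leave alone.
- fuse_b: A second, equal fuse carrier, loose on the bench by the corner of the machine away from both motor and rolls. Origin under its centre. Leave alone.
- busbar: Bent copper busbar, about 290 mm long, 30 mm high and 6 mm thick, standing on edge as a shallow V on the bench before the rolls. Origin under its bend. Leave alone.

How it is judged:
By the outcome, as a careful person would: the job done as asked, in the order asked, and still so for the second after the job is handed in, with the robot touching nothing.
It also fails if it takes over 58 s, if anything falls off the work surface, if the arm or the gripper's body presses on something with over 40 N, if the wrist force passes 120 N, or if a joint passes its speed limit or range.

## Working session

There is one attempt and no reset: what is moved stays moved. The work goes in short steps, Python scripts to look and compute and a tool call to move; the robot and the scene stay as the last step left them, time stands still between calls to the robot, and variables do not carry over. Pictures are saved under pics/ and viewed, at most 10 in all, crops included, and the job is handed in when it is done.

Besides the shell and the picture viewer there is one more tool, called after "Emit:" as name(argument=value, ...) on one line, values as JSON. move_arm: Moves the arm, as the interface text tells. Its arguments: {"type":"object","properties":{"plan":{"type":"array"}},"required":["plan"]}

```bash
mkdir -p pics; cat > h.py <<'E'
import numpy as np, cv2
from plant import manip
def grab(n):
    f=manip.grab_frame(n); h=f["pixels"].shape[0]
    f["f"]=h/2/np.tan(np.radians(f["vfov"])/2); f["T"]=np.linalg.inv(f["view"]); return f
def pts(f):
    d=f["depth"]; v,u=np.indices(d.shape)
    c=np.stack([(u-f["cx"])/f["f"]*d,(v-f["cy"])/f["f"]*d,d],-1)
    return c@f["T"][:3,:3].T+f["T"][:3,3]
def proj(f,p):
    c=f["view"][:3,:3]@np.asarray(p)+f["view"][:3,3]
    return c[:2]/c[2]*f["f"]+[f["cx"],f["cy"]]
E
python3 - <<'E'
from h import *
s=manip.state(); print(s)
for n in["scene","top"]:
    f=grab(n); cv2.imwrite(f"pics/{n}0.png",f["pixels"]); print(n,f["T"].round(3),f["f"])
    np.savez(f"{n}0.npz",P=pts(f),px=f["pixels"],d=f["depth"])
E
```

```text
{'time': 0.0, 'joint_pos': array([-1.33799415e+00,  5.33521315e-02,  1.61429745e+00,  1.55175213e-05,
        1.47596117e+00, -1.19012715e-01]), 'joint_vel': array([ 0.0007901 ,  0.00123716, -0.00165048,  0.00058465,  0.00113455,
       -0.00022029]), 'joint_efforts': array([-1.57635473e-03, -3.93679476e+01, -3.70178211e+01, -1.28138686e-04,
        7.16124487e-03,  1.01206825e-05]), 'tool_pos': array([ 0.21523085, -0.58611821,  0.23006387]), 'tool_rot': array([-1.00785452e-03,  9.84567768e-01,  1.75000832e-01, -4.96678964e-05]), 'contact_force': array([-0.54541261,  0.03269217, -0.4441105 ]), 'ft_torque': array([-0.04170209,  0.03427671,  0.03040347]), 'grasp_force': 0.0, 'gripper_width': 0.9974141125252306}
scene [[-0.255  0.795 -0.55   1.033]
 [ 0.967  0.21  -0.145  0.115]
 [ 0.    -0.569 -0.822  0.876]
 [ 0.     0.     0.     1.   ]] 413.8381970702063
top [[-2.600e-02 -9.980e-01  5.900e-02  4.730e-01]
 [-1.000e+00  2.600e-02 -0.000e+00  7.000e-03]
 [-1.000e-03 -5.900e-02 -9.980e-01  1.569e+00]
 [ 0.000e+00  0.000e+00  0.000e+00  1.000e+00]] 518.2625229485509
```

View pics/scene0.png

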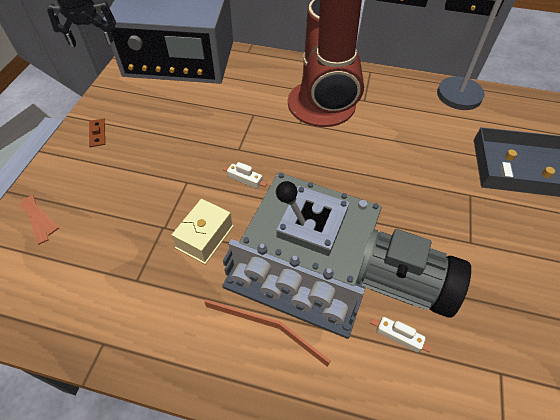

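View pics/top0.png

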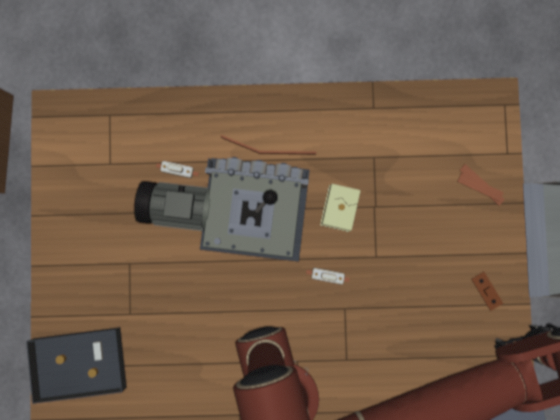

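The scene view shows the knob at (287,192) on the side of the gate away from the motor, with the rolls facing the camera. The top view shows it at (270,198), with the rolls up (+x) and the motor to the left (+y).

```bash
cat > m.py <<'E'
from h import *
from scipy.optimize import least_squares
def knob(P,px):
    m=(P[...,2]>.225)&(P[...,2]<.32)&(px.max(-1)<70)&(P[...,0]>.3)&(P[...,0]<.75)&(abs(P[...,1])<.25)
    n,l,st,c=cv2.connectedComponentsWithStats(m.astype('uint8'))
    if n<2: return None
    i=1+st[1:,4].argmax(); q=P[l==i]
    r=least_squares(lambda c:np.linalg.norm(q-c,axis=1)-.02,q.mean(0)-[0,0,.01],loss='soft_l1',f_scale=.002)
    return r.x,len(q),c[i],np.sqrt(np.mean(r.fun**2))
E
python3 - <<'E'
from m import *
for n in["scene","top"]:
    D=np.load(f"{n}0.npz");P,px=D["P"],D["px"]
    print(n,"knob",knob(P,px))
    roi=(P[...,0]>.35)&(P[...,0]<.8)&(abs(P[...,1])<.25)
    for lo,hi in[(.128,.144),(.159,.173)]:
        m=(roi&(P[...,2]>lo)&(P[...,2]<hi)).astype('uint8')
        if lo<.15: m=cv2.morphologyEx(m,cv2.MORPH_OPEN,np.ones((3,3)))
        k,l,st,c=cv2.connectedComponentsWithStats(m); i=1+st[1:,4].argmax(); 
        q=P[l==i]; print(lo,len(q),'z',np.median(q[:,2]),cv2.minAreaRect(q[:,:2].astype('float32')*1000))
E
```

```text
scene knob (array([0.57791943, 0.02124313, 0.27213797]), 382, array([286.36125654, 192.12041885]), np.float64(0.0018929605030897922))
0.128 6967 z 0.13556176568974043 ((549.68408203125, 82.10069274902344), (307.24993896484375, 221.4459228515625), 81.14730072021484)
0.159 2235 z 0.16557506964093327 ((543.6341552734375, 73.4476089477539), (116.36489868164062, 126.26930236816406), 81.67613220214844)
top knob (array([0.574482  , 0.02120022, 0.27337694]), 176, array([269.59659091, 196.93181818]), np.float64(0.005112813081071408))
0.128 4911 z 0.1367489297258191 ((545.8532104492188, 82.68366241455078), (308.10333251953125, 219.5479278564453), 81.38987731933594)
0.159 1379 z 0.1669936291424392 ((539.9967041015625, 73.53746032714844), (115.98883056640625, 123.90304565429688), 81.6777572631836)
```

Emit:
move_arm(plan=[[[0,0,-0.33,0,0,0.83,1],[0,0,-0.33,0,0,0.83,1],[0,0,-0.33,0,0,0.83,1],[0,0,-0.33,0,0,0.83,1],[0.2,-0.38,0,0,0,0,1],[0.2,-0.38,0,0,0,0,1],[0.2,-0.38,0,0,0,0,1],[0.2,-0.38,0,0,0,0,1],[0.2,-0.38,0,0,0,0,1],[0.2,-0.38,0,0,0,0,1]]])

```text
time: 1.35
tool_pos: [0.3983, -0.3354, 0.3892]
tool_rot: [-0.0, 0.997, -0.073, -0.0]
contact_force: [1.0, -0.2, 0.7]
gripper_width: -0.002
grasp_force: 0.0
```

```bash
cat > t.py <<'E'
from m import *
from scipy.spatial.transform import Rotation as R
C=np.array([.542,.0735]);a=np.radians(-8.33);M=np.array([[np.cos(a),np.sin(a)],[-np.sin(a),np.cos(a)]])
def show():
    s=manip.state();p=s["tool_pos"];q=s["tool_rot"]
    X=R.from_quat(q[[1,2,3,0]]).as_matrix()
    print("t",s["time"],"tool mach",(M@(p[:2]-C)).round(4),"z",p[2].round(4),"w",s["gripper_width"].round(2))
    print("yaw-a",(np.arctan2(X[1,0],X[0,0])-a).round(4),"zaxis",X[:,2].round(3),"F mach",(M@s["contact_force"][:2]).round(1),s["contact_force"][2].round(1))
def kn(n):
    f=grab(n);k=knob(pts(f),f["pixels"])
    if k is None: print(n,"no knob")
    else:print(n,"knob mach",(M@(k[0][:2]-C)).round(4),k[0][2].round(4),k[1],k[3].round(4))
    return f
E
python3 -c "
from t import *
show()"
```

```text
Traceback (most recent call last):
  File "t.py", line 7, in show
    print("t",s["time"],"tool mach",(M@(p[:2]-C)).round(4),"z",p[2].round(4),"w",s["gripper_width"].round(2))
                                                                                 ^^^^^^^^^^^^^^^^^^^^^^^^
AttributeError: 'float' object has no attribute 'round'
```

Emit:
move_arm(plan=[[[0.21,-0.39,0,0,0,0,1],[0.21,-0.39,0,0,0,0,1],[0.21,-0.39,0,0,0,0,1],[0.21,-0.39,0,0,0,0,1],[0.21,-0.39,0,0,0,0,1],[0.21,-0.39,0,0,0,0,1],[0.21,-0.39,0,0,0,0,1],[0.21,-0.39,0,0,0,0,1],[0,0,0,0,0,0,1],[0,0,0,0,0,0,1]]])

```text
time: 2.6
tool_pos: [0.6515, 0.004, 0.389]
tool_rot: [0.0, 0.997, -0.073, -0.001]
contact_force: [-0.4, 0.4, 0.4]
gripper_width: 0.0
grasp_force: 0.0
```

```bash
sed -i 's/s\["gripper_width"\].round(2)/round(s["gripper_width"],2)/' t.py
python3 -c "
from t import *
show();kn('scene')
f=kn('wrist');cv2.imwrite('pics/w1.png',f['pixels'])"
```

```text
t 2.6 tool mach [ 0.1184 -0.0529] z 0.389 w 0.0
yaw-a -0.0005 zaxis [-0.001 -0.    -1.   ] F mach [-0.4  0.3] 0.4
scene knob mach [ 0.0431 -0.0467] 0.2721 381 0.0018
wrist no knob
```

View pics/w1.png

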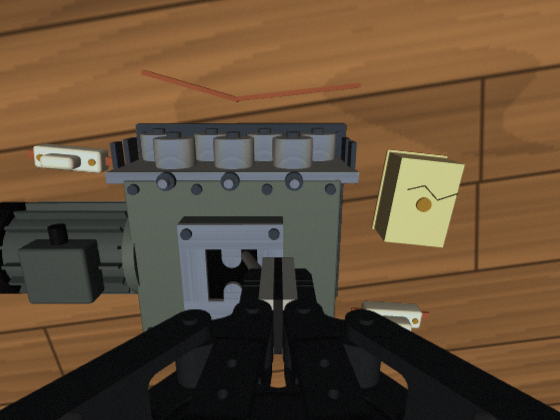

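Wrist view: the H cut-out lies at about (232,272), with the closed fingers at (283,300) just past it. The knob is hidden behind the fingers, and nothing is under them.

Emit:
move_arm(plan=[[[0,-0.05,0.37,0,0,0,1],[0,0,0.37,0,0,0,1],[0,0,0.37,0,0,0,1],[-0.1,0,0,0,0,0,1],[-0.1,0,0,0,0,0,1],[-0.1,0,0,0,0,0,1],[-0.1,0,0,0,0,0,1],[-0.1,0,0,0,0,0,1],[-0.1,0,0,0,0,0,1],[0,0,0,0,0,0,1]]])

```text
time: 3.95
tool_pos: [0.5817, 0.0204, 0.2584]
tool_rot: [0.0, 0.997, -0.073, 0.002]
contact_force: [2.5, -0.7, 2.9]
gripper_width: 0.002
grasp_force: 1.7
```

```bash
python3 -c "
from t import *
show();f=kn('scene');kn('top');cv2.imwrite('pics/s2.png',cv2.resize(f['pixels'][120:300,200:440],None,fx=3,fy=3))"
```

```text
t 3.95 tool mach [ 0.047  -0.0468] z 0.2584 w 0.0
yaw-a -0.0008 zaxis [ 0.004 -0.001 -1.   ] F mach [ 2.6 -0.3] 2.9
scene knob mach [ 0.0455 -0.0436] 0.3008 439 0.0106
top knob mach [ 0.0168 -0.048 ] 0.2783 91 0.0019
```

View pics/s2.png

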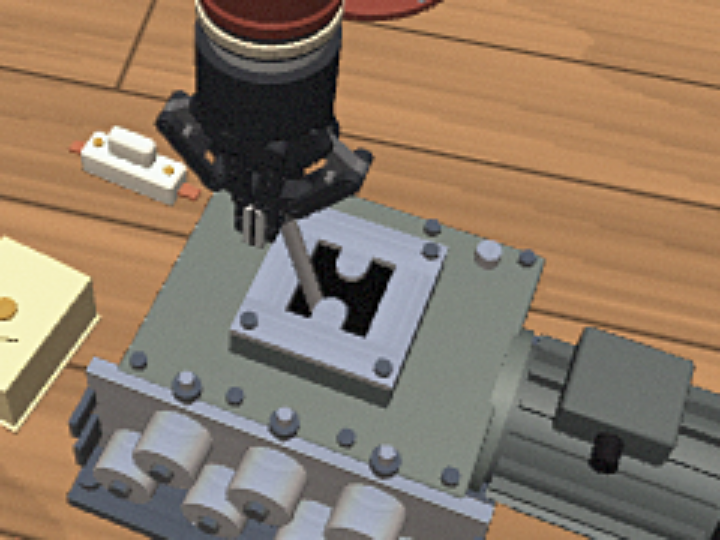

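The zoomed crop shows the fingers at about (255,225) pushing the hidden knob. The stem at (310,280) is in the leg away from the motor, not yet at the neutral cut.

Emit:
move_arm(plan=[[[-0.07,0,0,0,0,0,1],[-0.07,0,0,0,0,0,1],[0,0,0,0,0,0,1],[0.17,0,0,0,0,0,1],[0.17,0,0,0,0,0,1],[0,0.31,0,0,0,0,1],[0,0.31,0,0,0,0,1],[-0.2,0,0,0,0,0,1],[-0.2,0,0,0,0,0,1],[-0.2,0,0,0,0,0,1]]])

```text
time: 5.3
tool_pos: [0.5208, -0.0455, 0.2545]
tool_rot: [-0.001, 0.997, -0.073, -0.003]
contact_force: [-0.1, -0.1, 0.6]
gripper_width: 0.001
grasp_force: 0.0
```

```bash
python3 -c "
from t import *
show();f=kn('scene');kn('top');cv2.imwrite('pics/s3.png',cv2.resize(f['pixels'][120:300,200:440],None,fx=3,fy=3))"
```

```text
t 5.3 tool mach [-0.0037 -0.1208] z 0.2545 w 0.0
yaw-a -0.0009 zaxis [-0.005  0.002 -1.   ] F mach [-0.1 -0.1] 0.6
scene knob mach [-0.0039 -0.1192] 0.2994 420 0.011
top knob mach [-0.0023 -0.0483] 0.2779 90 0.0018
```

View pics/s3.png

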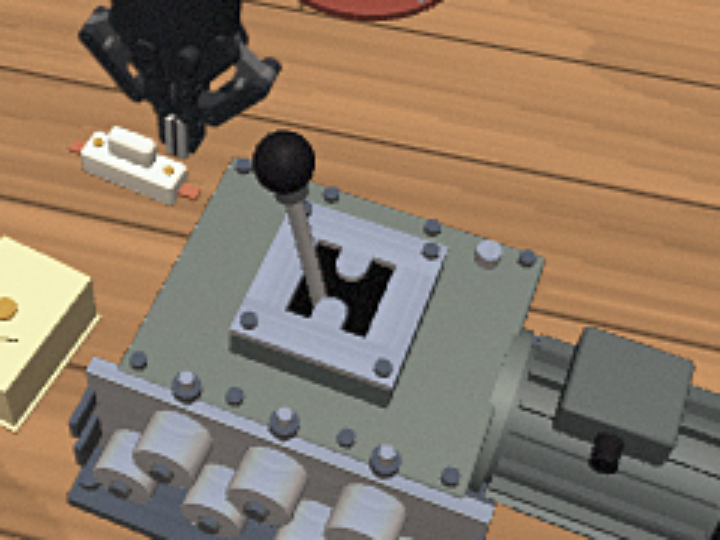

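The crop shows the knob free at (284,162), upright along x, with the stem at the mouth of the neutral cut. The fingers at (178,130) are on the side away from the motor.

Emit:
move_arm(plan=[[[0.03,-0.14,0,0,0,0,1],[0,-0.14,0,0,0,0,1],[0,-0.09,0,0,0,0,1],[0,-0.08,0,0,0,0,1],[0,-0.08,0,0,0,0,1],[0,-0.08,0,0,0,0,1],[0,-0.08,0,0,0,0,1],[0,-0.08,0,0,0,0,1],[0,0,0,0,0,0,1],[0,0,0,0,0,0,1]]])

```text
time: 6.65
tool_pos: [0.5401, 0.0456, 0.2565]
tool_rot: [-0.001, 0.997, -0.073, 0.0]
contact_force: [0.3, 1.2, 3.7]
gripper_width: 0.001
grasp_force: 1.4
```

```bash
python3 -c "
from t import *
show();kn('top')"
```

```text
t 6.65 tool mach [ 0.0021 -0.0279] z 0.2565 w 0.0
yaw-a -0.0002 zaxis [ 0.     0.002 -1.   ] F mach [0.1 1.2] 3.7
top no knob
```

Emit:
move_arm(plan=[[[0,-0.07,0,0,0,0,1],[0,-0.07,0,0,0,0,1],[0,-0.07,0,0,0,0,1],[0,-0.07,0,0,0,0,1],[0,-0.07,0,0,0,0,1],[0,0,0,0,0,0,1],[0,0.2,0,0,0,0,1],[0,0.2,0,0,0,0,1],[0,0.2,0,0,0,0,1],[0,0,0,0,0,0,1]]])

```text
time: 7.95
tool_pos: [0.5357, 0.0147, 0.2568]
tool_rot: [-0.001, 0.997, -0.074, 0.0]
contact_force: [0.2, 0.0, -0.3]
gripper_width: -0.001
grasp_force: 0.0
```

```bash
python3 -c "
from t import *
show();f=kn('scene');kn('top');cv2.imwrite('pics/s4.png',cv2.resize(f['pixels'][120:300,200:440],None,fx=3,fy=3))"
```

```text
t 7.95 tool mach [ 0.0023 -0.0591] z 0.2568 w -0.0
yaw-a -0.0026 zaxis [ 0.001  0.001 -1.   ] F mach [0.2 0. ] -0.3
scene knob mach [ 0.0013 -0.0571] 0.3003 434 0.0104
top knob mach [-0.0022  0.0486] 0.2778 176 0.0037
```

View pics/s4.png

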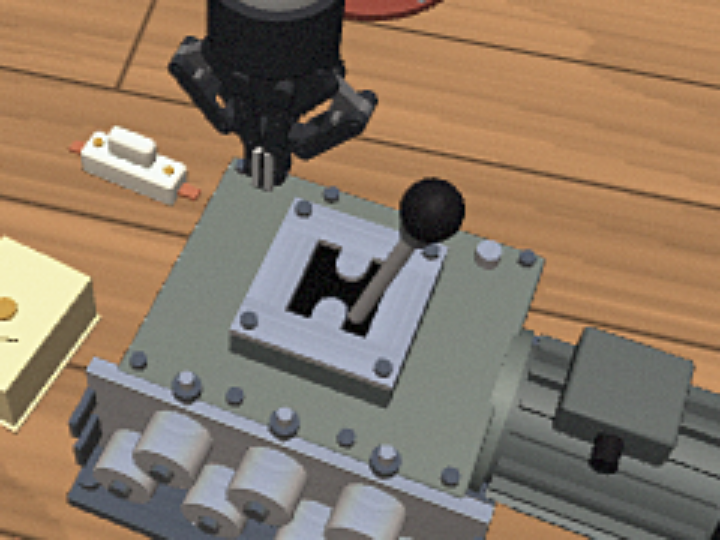

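The crop shows the knob at (432,212) and the stem in the motor-side leg at the neutral cut. The fingers are clear at (262,165).

Emit:
move_arm(plan=[[[-0.22,0,0.02,0,0,0,1],[-0.22,0,0.02,0,0,0,1],[-0.21,0,0.02,0,0,0,1],[0,-0.3,0,0,0,0,1],[0,-0.3,0,0,0,0,1],[0,-0.3,0,0,0,0,1],[0.15,0,0,0,0,0,1],[0.15,0,0,0,0,0,1],[0.08,0,0,0,0,0,1],[0,0,0,0,0,0,1]]])

```text
time: 9.3
tool_pos: [0.5193, 0.1271, 0.2491]
tool_rot: [-0.0, 0.997, -0.073, -0.0]
contact_force: [0.4, 0.8, -0.3]
gripper_width: -0.002
grasp_force: 0.0
```

```bash
python3 -c "
from t import *
show();kn('scene');kn('top')"
```

```text
t 9.3 tool mach [-0.0302  0.0498] z 0.2491 w -0.0
yaw-a -0.0004 zaxis [-0.001  0.001 -1.   ] F mach [0.2 0.8] -0.3
scene knob mach [-0.0093  0.0507] 0.2953 914 0.0134
top no knob
```

Emit:
move_arm(plan=[[[0.06,0,0,0,0,0,1],[0.06,0,0,0,0,0,1],[0.06,0,0,0,0,0,1],[0.06,0,0,0,0,0,1],[0.06,0,0,0,0,0,1],[0.06,0,0,0,0,0,1],[0.06,0,0,0,0,0,1],[0.04,0,0,0,0,0,1],[0,0,0,0,0,0,1],[0,0,0,0,0,0,1]]])

```text
time: 10.65
tool_pos: [0.5739, 0.1186, 0.2492]
tool_rot: [0.0, 0.997, -0.073, -0.0]
contact_force: [-2.9, 1.0, -2.5]
gripper_width: -0.002
grasp_force: 1.4
```

```bash
python3 -c "
from t import *
show();f=kn('scene');kn('top');cv2.imwrite('pics/s5.png',cv2.resize(f['pixels'][120:300,200:440],None,fx=3,fy=3))"
```

```text
t 10.65 tool mach [0.025  0.0492] z 0.2492 w -0.0
yaw-a -0.0008 zaxis [-0. -0. -1.] F mach [-3.   0.6] -2.5
scene knob mach [0.0452 0.0513] 0.2961 947 0.0129
top no knob
```

View pics/s5.png

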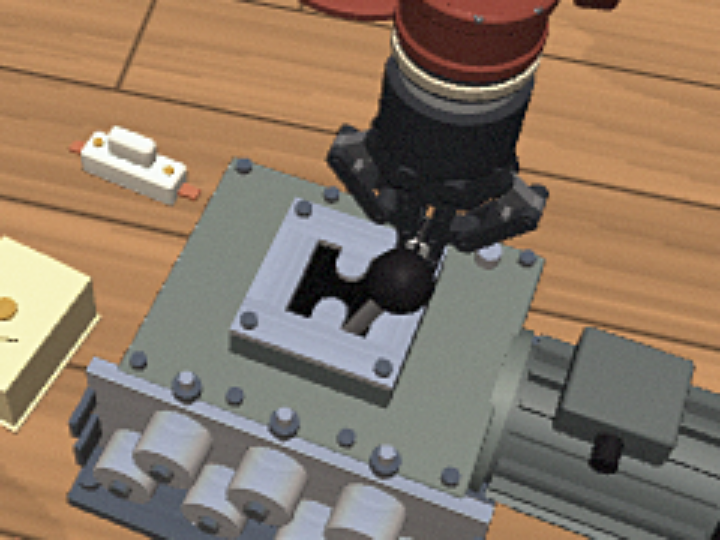

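The knob is at (402,280) in front of the fingers. The stem is near the rolls end of the motor-side leg but not yet hard against it, and the force is only 3 N.

Emit:
move_arm(plan=[[[0.015,0,0,0,0,0,1],[0.015,0,0,0,0,0,1],[0.015,0,0,0,0,0,1],[0.015,0,0,0,0,0,1],[0,0,0,0,0,0,1],[0,0,0,0,0,0,1],[0,0,0,0,0,0,1],[0,0,0,0,0,0,1],[0,0,0,0,0,0,1],[0,0,0,0,0,0,1]]])

```text
time: 12.0
tool_pos: [0.5803, 0.1176, 0.2489]
tool_rot: [0.0, 0.997, -0.073, -0.001]
contact_force: [-5.9, 0.7, -2.6]
gripper_width: -0.002
grasp_force: 3.2
```

```bash
python3 -c "
from t import *
show()"
```

```text
t 12.0 tool mach [0.0315 0.0492] z 0.2489 w -0.0
yaw-a -0.0007 zaxis [-0.003  0.    -1.   ] F mach [-5.9 -0.2] -2.6
```

Emit:
move_arm(plan=[[[0.01,0,0,0,0,0,1],[0.01,0,0,0,0,0,1],[0.01,0,0,0,0,0,1],[0,0,0,0,0,0,1],[0,0,0,0,0,0,1],[0,0,0,0,0,0,1],[0,0,0,0,0,0,1],[0,0,0,0,0,0,1],[0,0,0,0,0,0,1],[0,0,0,0,0,0,1]]])

```text
time: 13.25
tool_pos: [0.5817, 0.1174, 0.2486]
tool_rot: [0.0, 0.997, -0.073, -0.004]
contact_force: [-13.8, 1.4, 0.5]
gripper_width: 0.001
grasp_force: 7.2
```

```bash
python3 -c "
from t import *
show()"
```

```text
t 13.25 tool mach [0.0329 0.0492] z 0.2486 w 0.0
yaw-a -0.0004 zaxis [-0.009  0.    -1.   ] F mach [-13.9  -0.6] 0.5
```

Force up to 14 N with the tool stalled, so the lever is at the end stop. Now I retreat along -x and rise.

Emit:
move_arm(plan=[[[-0.1,0,0,0,0,0,1],[-0.2,0,0,0,0,0,1],[-0.3,0,0,0,0,0,1],[-0.3,0,0,0,0,0,1],[0,0,-0.3,0,0,0,1],[0,0,-0.3,0,0,0,1],[0,0,-0.3,0,0,0,1],[0,0,0,0,0,0,1],[0,0,0,0,0,0,1],[0,0,0,0,0,0,1]]])

```text
time: 14.5
tool_pos: [0.4775, 0.1326, 0.3559]
tool_rot: [0.0, 0.997, -0.073, -0.001]
contact_force: [-0.2, 0.5, 0.5]
gripper_width: -0.001
grasp_force: 0.0
```

```bash
python3 -c "
from t import *
show();f=kn('scene');kn('top');cv2.imwrite('pics/s6.png',f['pixels'])"
```

```text
t 14.5 tool mach [-0.0724  0.0492] z 0.3559 w -0.0
yaw-a -0.0009 zaxis [-0.002 -0.    -1.   ] F mach [-0.2  0.5] 0.5
scene knob mach [0.0608 0.047 ] 0.2676 390 0.0009
top knob mach [0.0578 0.0467] 0.2687 175 0.0028
```

View pics/s6.png

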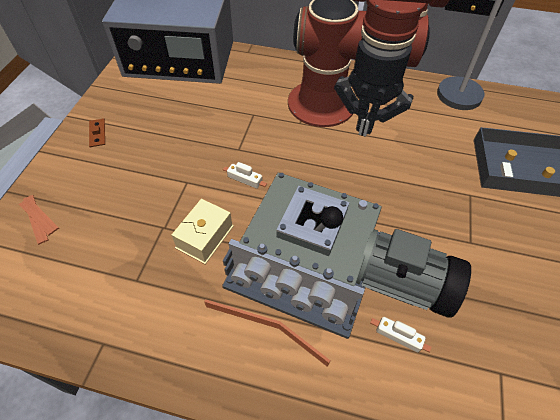

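The final scene view shows the knob at (331,217). It measures x = 59 mm, y = 47 mm and z = 268 mm in the machine's axes, which is the slow-feed end. The cover, fuse carriers and busbar sit where they began, and the arm is clear.

```bash
python3 -c "
from plant import manip
print(manip.job_done())"
```

```text
the job is handed in; nothing more can be done
None
```

The lever was pushed to the end stop of the slow-feed slot and left standing there; the arm is clear, the loose parts look undisturbed, and the job was handed in at about 14.6 s, with no verdict shown.

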